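Clamp a specimen block under the presser foot and lock the lever

TASK

Put the wooden block lying in front on the worktop (not the one far back on the right) flat and lengthwise into the channel of the clamp stand and push it fully home against the column, under the raised presser foot. Then swing the lever on the side of the head all the way down so that the foot clamps the block, and last turn the turnbutton on the post fully across the lever to lock it. Leave the marker, timer, dish and scissors where they are.

Things in the scene. Friction and masses are not known exactly. Their poses are not given: they have to be found in the camera images.
- block: plain wooden block, 45 (x) x 90 (y) x 28 (z) mm, about 50 to 110 g, lying flat on the worktop in front, right of the stand (another such block far back at the right is scenery); origin at the centre of its underside, long axis y. The two ends are alike.
- press: clamp stand, fixed. Grey base plate 15 mm thick, x -100 to 125, y -50 to 50 mm, with a lug under the lever (x 35 to 135, y -163 to -48). White column x 45 to 105, y -32 to 32, 160 mm high; its front face (x = 45) is the block's stop. Origin on the worktop, below the middle of the channel, 45 mm before the column; x along the channel to the column, z up.
- press_home (a point): point on the channel floor (15 mm above the worktop) where the centre of the block's underside is when fully home; axes as press. The channel, open on top and at its -x end, runs along x between two aluminium rails: 51 mm apart inside, 8 mm high above the floor, 10 mm thick, from press x = -90 to 45 mm.
- foot: presser foot: a steel toe, 34 mm wide, 10 mm thick, over the channel at press x 9 to 45 mm, with a 34 mm high stem against the column; rubber sole, 53 mm above the channel floor when raised (25 mm above the block). Moved by the lever only; fully lowered it presses the block with a 4 to 8 N spring. Origin at the sole, 5 mm before the column.
- lever (a joint): lever on the column's right (-y) side, rad: 0 = raised (pointing to press -y and 0.80 rad above level), 1.10 = fully lowered (0.30 rad below level; stop). Starts at 0 to 0.15. It swings about the press x axis in the plane press x = 70 mm and stays where it is left; pushing it takes about 3 to 7 N at the paddle. The foot moves in proportion, 28 mm in all.
- lever_grip (a point): centre of the upper face of the lever's black paddle (26 mm wide along press x, 46 mm long, 12 mm thick), 88 mm from the lever's pivot axis; the paddle spans 64 to 110 mm from the axis. The point turns with the lever. Push down here from above.
- lever_pivot (a point): centre of the lever's pivot, fixed on the stand at press (70, -45, 125) mm; the lever turns about the press x axis through this point.
- latch (a joint): turnbutton, rad: 0 = open (its bar points to press -y, away from the column, clear of the lever), 1.571 = locked (bar points to press -x, straight across above the lowered lever; stop). Turns clockwise seen from above, stays where it is left, starts at 0 to 0.35. Light: under 1 N at the pin.
- latch_pin (a point): centre of the top of the upright black pin (14 mm diameter, 30 mm high above the bar, its top 154 mm above the worktop) near the free end of the turnbutton's bar, 60 mm from the bar's vertical pivot. It turns with the bar. Pinch or push the pin.
- latch_pivot (a point): turnbutton pivot, fixed on the stand at press (110, -115, 124) mm, on top of a steel post of 22 mm diameter; the steel bar (20 mm wide, 8 mm thick, underside 116 mm above the worktop) turns about the vertical through it, and reaches 68 mm from it.
- marker: bystander: black and white marker pen, 135 mm, lying between block and stand; origin at the centre of its underside. Leave alone.
- timer: bystander: white lab timer with three buttons, 58 x 66 x 18 mm, behind the work; leave alone.
- dish: bystander: petri dish, 92 mm diameter, 16 mm high, left of the stand; leave alone.
- scissors: bystander: scissors with blue handles, 199 mm long, behind the block; leave alone.
Mind the look-alikes: they are no part of the job. What is shaped like the block but pink is not meant.

How it is judged:
By the outcome, as a careful person would: the job done as asked, in the order asked, and still so for the second after the job is handed in, with the robot touching nothing.
It also fails if it takes over 67 s, if anything falls off the work surface, if the arm or the gripper's body presses on something with over 40 N, if the wrist force passes 120 N, or if a joint passes its speed limit or range.

ROBOT

A 6-joint arm with a two-finger parallel gripper is mounted at the origin on a cart in front of the work surface, level with it; the furniture and walls round the work are solid. World frame = base frame: x ahead of the robot, y to its left, z up, the work surface at z = 0. Lengths are in m, angles in rad, forces in N, time in s.
With the tool pointing down it reaches from about 0.25 to 0.8 m from the base axis. Payload 8.5 kg.
Tool frame: the origin (TCP) lies at the very end of the fingers, on their centre line; the grasp point (between the pads) lies 19 mm behind it; z points along the fingers, y is the line along which they close (so a half turn about z gives the same grasp; the last joint's range is limited). The gripper opens to 85 mm and grips with 20 to 120 N. Pads are 22 mm wide; open, the fingers measure 114 mm over their backs; the gripper's body (76 mm by 85 mm) begins 54 mm behind the grasp point. The pads swing forward as they close: fully open they stand 13 mm farther back than shut.
Start: joints at [1.278, 0.238, -0.013, 1.319, 0, 1.571], TCP at [0.152, 0.503, 0.231] pointing down, gripper open.
Joint ranges: [-2.66, 2.66], [-1.03, 1.9], [-1.14, 1.46], [-1.82, 2.27], [-1.45, 1.34], [-3.14, 3.14]. Speed limits (rad/s): [2.22, 2.22, 2.79, 3.14, 3.14, 3.14].

INTERFACE

Orientations are given as a unit quaternion [w, x, y, z].
In Python, from rig import read_state, read_camera, sign_off gives the robot as it stands.
- The arm moves only by the tool servo_tool, never from a script. Its argument "commands" is a list that holds one entry, the list of rows, each a list of 7 numbers: the shift along the tool's x, y, z in mm, then the turn, a rotation vector about the tool's x, y, z in rad, then the finger opening in mm, from 0 to 85.4. In form: [[[tx, ty, tz, ax, ay, az, claw], ...]]. A call has exactly 5 rows; each row is the pose to reach, as a shift and turn from the pose commanded when the call began, along the tool's axes at that moment; what a row does not reach only later rows make up. A row lasts 1/10 s, in which the tool goes at most 50 mm and 8.59 degrees, less where a joint would pass 70% of its speed; a pose out of reach is approached as far as the arm can. A call with a gripper value outside its range is refused whole. The fingers move at their own pace and stop on an object; "grip_force" is the grip in N (left out, the last holds). Time passes only in rows, so rows that repeat a pose let the fingers close, or fill a call up. It gives the time, the measured TCP pose, the force, the opening and the grip force at its end, in the units of the state.
- read_state(): the state, without advancing time (a new reading comes with each control period).
- read_camera(name): name is "scene" or "top"; returns a dict with "pixels" (400x640x3 uint8, red, green, blue), "mtx" (3x3 intrinsics, pixels), "rvec" (rotation vector, rad) and "tvec" (3), from world to camera coordinates, as OpenCV has them. Camera axes: x right, y down, z forward; pixel columns grow to the right and rows downward; lengths in m; the calibration is good to about 2 mm. A picture is of the moment at which its call begins. There is no depth.
- sign_off(): hands the job in; it is judged then, once.
The state is a dict: "clock": time; "joint_pos": joint angles; "dq": joint speeds; "joint_torque": joint torques, N m; "eef_pos": TCP position; "ee_rot": TCP orientation; "contact_force": force on the tool from outside, world axes, zero at the start; "moment": the same for the moment, N m; "width": finger opening in m; "grasp_force": force on a finger pad.
Only numpy, scipy, OpenCV 4.12 (cv2) and the standard library are available. Lean on these libraries where they do the work, as an engineer would, in place of code of your own. Each camera call takes 0.05 s, during which the arm holds its last target. There are 200 camera calls.

## Working session

There is one attempt and no reset: what is moved stays moved. The work goes in short steps, Python scripts to look and compute and a tool call to move; the robot and the scene stay as the last step left them, time stands still between calls to the robot, and variables do not carry over. Pictures are saved under pics/ and viewed, at most 10 in all, crops included, and the job is handed in when it is done.

Besides the shell and the picture viewer there is one more tool, called after ">>>" as a command line: name --argument value ..., lists and objects as JSON in quotes. servo_tool: Moves the arm, as the interface text tells. Its arguments: {"type":"object","properties":{"commands":{"type":"array"},"grip_force":{"type":"number"}},"required":["commands"]}

```bash
mkdir -p pics; cat > h.py <<'E'
import numpy as np, cv2
from rig import read_state, read_camera, sign_off
from scipy.spatial.transform import Rotation as R
def shot(name,fn,crop=None,scale=1):
    c=read_camera(name); im=cv2.cvtColor(c["pixels"],cv2.COLOR_RGB2BGR)
    if crop: x0,y0,x1,y1=crop; im=im[y0:y1,x0:x1]
    if scale!=1: im=cv2.resize(im,None,fx=scale,fy=scale,interpolation=cv2.INTER_CUBIC)
    cv2.imwrite("pics/"+fn,im); np.savez("cal_"+name,**{k:c[k] for k in("mtx","rvec","tvec","pixels")})
def back(name,uv,z):
    c=np.load(f"cal_{name}.npz"); M=R.from_rotvec(np.ravel(c["rvec"])).as_matrix(); t=np.ravel(c["tvec"])
    o=-M.T@t; out=[]
    for u,v in uv:
        d=M.T@np.linalg.inv(c["mtx"])@[u,v,1]; out.append(o+d*(z-o[2])/d[2])
    return np.array(out)
def proj(name,P):
    c=np.load(f"cal_{name}.npz"); return cv2.projectPoints(np.array(P,float),c["rvec"],c["tvec"],c["mtx"],None)[0][:,0]
def toolrows(P):  # world points -> shift in tool axes mm
    s=read_state(); q=s["ee_rot"]; r=R.from_quat([q[1],q[2],q[3],q[0]])
    return r.inv().apply(np.array(P)-s["eef_pos"])*1000
E
python3 - <<'E'
from h import *
shot("scene","s1.png");shot("top","t1.png")
s=read_state();print(s)
E
```

```text
{'clock': 0.1, 'joint_pos': array([ 1.27799654e+00,  2.38733899e-01, -1.41362827e-02,  1.31920731e+00,
       -1.39843373e-06,  1.57078504e+00]), 'dq': array([ 0.00042808, -0.00082708,  0.00324881,  0.00031037, -0.00034694,
        0.00041127]), 'joint_torque': array([-4.05181936e-04, -5.39719319e+01,  3.46998525e+01,  1.34245312e-02,
       -1.46605435e-04, -1.45276584e-05]), 'eef_pos': array([0.15142951, 0.50231148, 0.23074814]), 'ee_rot': array([-9.27584637e-05,  1.45871879e-01,  9.89303282e-01, -6.33831821e-04]), 'contact_force': array([-0.27073746,  0.29803078,  0.09207852]), 'moment': array([-0.03075785,  0.02218342,  0.03962653]), 'grasp_force': 0.0, 'width': 0.08536343547264143}
```

View pics/s1.png

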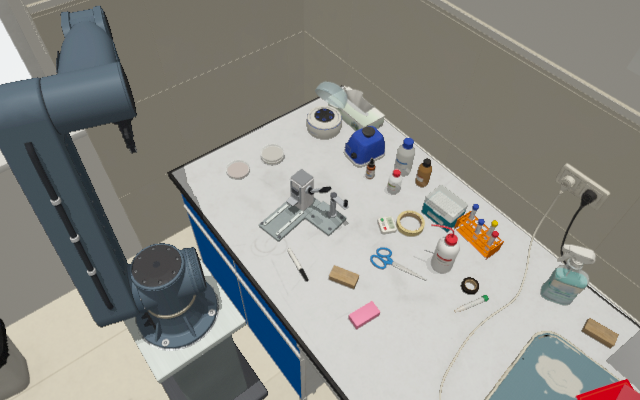

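View pics/t1.png

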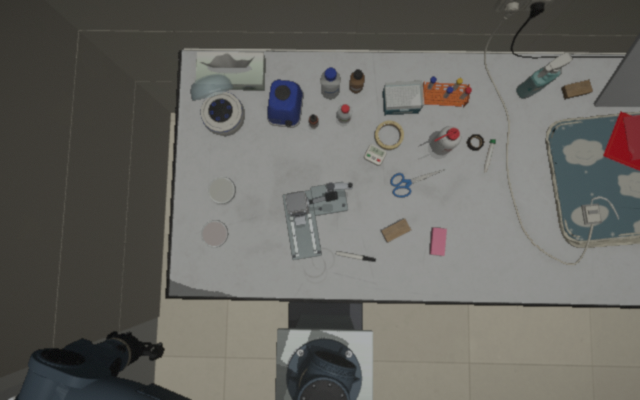

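Candidates: the front wooden block is at scene (344,277), top (396,230). The pink look-alike is at scene (364,315), top (438,241), and the far-back wooden block is at scene (600,332), top (577,89). I choose the first. The stand is at top (315,215), with its column at the far end and its channel opening toward the robot.

```bash
python3 - <<'E'
from h import *
shot("top","t2.png",(275,170,455,270),4.4);shot("scene","s2.png",(250,160,375,292),4.5)
E
```

```text
(no output)
```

View pics/t2.png

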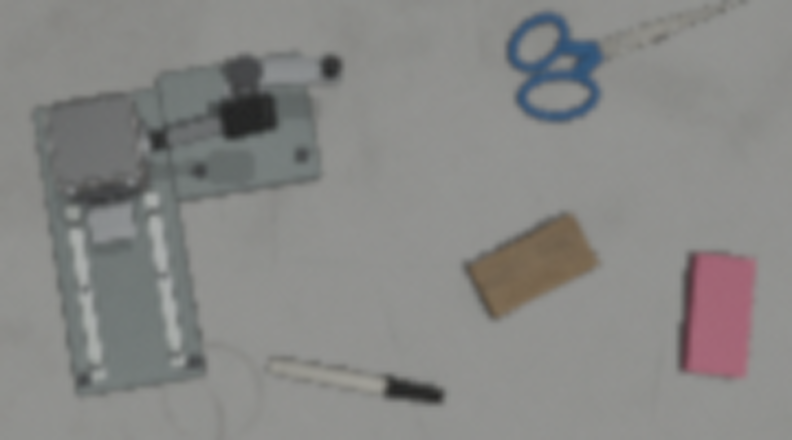

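View pics/s2.png

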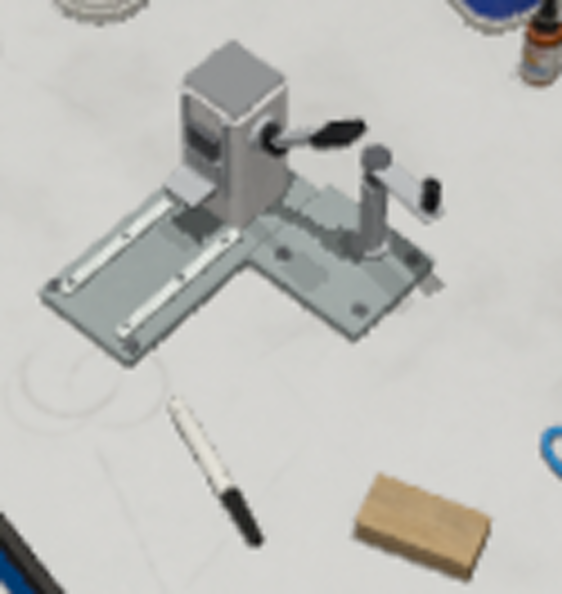

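The top crop shows the base plate's front corners at (78,395) and (207,375), the column top at (45..150, 95..195), the paddle at (249,117) and the pin at (330,66). The block's top-face corners are about (470,262), (570,212), (600,261) and (498,318). The scene crop shows the column top corners at (183,92), (233,128), (286,83) and (233,42), with the block at (423,525). I'll fit the poses from both views.

```bash
cat > fit.py <<'E'
from h import *
from scipy.optimize import least_squares
off={"top":(275,170,4.4),"scene":(250,160,4.5)}
def full(n,p):
    x,y,s=off[n]; return (np.array(p)+.5)/s-.5+[x,y]
def pose(p,L): L=np.array(L,float)/1000; c,s=np.cos(p[2]),np.sin(p[2]); return np.c_[p[0]+c*L[:,0]-s*L[:,1],p[1]+s*L[:,0]+c*L[:,1],L[:,2]]
def fit(obs,p0):
    f=lambda p:np.concatenate([(proj(n,pose(p,[l for l,_ in o]))-full(n,[q for _,q in o])).ravel() for n,o in obs.items()])
    r=least_squares(f,p0,loss="soft_l1"); return r.x,np.round(f(r.x).reshape(-1,2),1)
E
python3 - <<'E'
from fit import *
P={"top":[((-100,50,15),(78,395)),((-100,-50,15),(207,375)),((35,-163,15),(321,178)),((-90,30.5,23),(97,378)),((-90,-30.5,23),(177,362)),((45,-32,160),(150,185)),((45,32,160),(58,195)),((105,-32,160),(137,95))],
"scene":[((-100,50,15),(42,296)),((-100,-50,15),(130,362)),((35,-163,15),(354,335)),((45,32,160),(183,92)),((45,-32,160),(233,128)),((105,-32,160),(286,83)),((105,32,160),(233,42))]}
B={"top":[((-22.5,45,28),(470,262)),((22.5,45,28),(570,212)),((22.5,-45,28),(600,261)),((-22.5,-45,28),(498,318))]}
g=back("top",full("top",[(110,250)]),.015)[0]; p,r=fit(P,[g[0],g[1],0.15]); print("press",p,r.tolist())
g=back("top",full("top",[(534,263)]),.028)[0]; print(g)
a=[(-22.5,45,28),(-22.5,-45,28),(22.5,-45,28),(22.5,45,28)]
# top px ordered: far-left(570,212),(470,262) long edge
L=[((22.5,45,28)),((22.5,-45,28)),((-22.5,-45,28)),((-22.5,45,28))]
T=[(470,262),(570,212),(600,261),(498,318)]
S=[(380,474),(490,518),(470,560),(358,522)]
for nm,o in [("top",{"top":list(zip(L,T))}),("scene",{"scene":list(zip(L,S))}),("both",{"top":list(zip(L,T)),"scene":list(zip(L,S))})]:
    b,r=fit(o,[g[0],g[1],0.4]); print("block",nm,b,r.tolist())
q=pose(p,[(110,-115,124)])[0]
for n,px in(("top",(330,66)),("scene",(432,182))):
    k=back(n,full(n,[px]),.154)[0]; print("pin",n,k,"r",np.hypot(*(k-q)[:2]), "dir in press",(np.arctan2(*(k-q)[[1,0]])-p[2]))
for a in(-.8,-.65,):
    l=-a; d=88; e=6
    print("lever",a,[ (proj(n,pose(p,[(70,-45-d*np.cos(l)+0*np.sin(l),125+d*np.sin(l))]))[0]-off[n][:2])*off[n][2] for n in off])
E
```

```text
press [0.48383487 0.0762977  0.17402981] [[-0.0, 0.9], [0.2, 0.7], [1.1, 0.5], [0.8, 0.9], [0.7, 1.6], [-0.4, -1.9], [-0.2, -0.9], [-0.5, -0.6], [-1.0, -0.8], [-0.4, 0.7], [0.5, 1.2], [-1.2, -2.6], [1.4, -0.8], [1.7, -0.7], [-0.2, -1.2]]
[ 0.48517622 -0.23535289  0.028     ]
block top [ 0.48506953 -0.23576234  0.50463324] [[-0.5, 0.6], [0.5, -0.7], [0.3, 0.1], [-0.3, -0.1]]
block scene [ 0.48308857 -0.23471085  0.49982578] [[-0.4, -0.5], [0.8, -0.5], [0.4, 1.6], [-0.8, -0.1]]
block both [ 0.48419234 -0.23522276  0.50438785] [[-0.6, 0.9], [0.3, -0.4], [0.1, 0.4], [-0.5, 0.1], [-0.1, -0.5], [1.2, -0.6], [0.8, 1.5], [-0.4, -0.1]]
pin top [ 0.61436967 -0.07337761  0.154     ] r 0.05550617972976292 dir in press -1.703669614987992
pin scene [ 0.61650522 -0.07297013  0.154     ] r 0.05522879562145533 dir in press -1.664721645601083
lever -0.8 [array([246.60891795, 118.15108708]), array([335.35302238, 132.38196616])]
lever -0.65 [array([258.99350317, 117.89813952]), array([343.95950194, 147.21674761])]
```

```bash
python3 - <<'E'
from fit import *
from scipy.optimize import minimize
E=[]
def box(x0,x1,y0,y1,z): c=[(x0,y0,z),(x1,y0,z),(x1,y1,z),(x0,y1,z)]; return [(c[i],c[(i+1)%4]) for i in range(4)]
E=[((-100,-50,15),(-100,50,15)),((-100,-50,15),(35,-50,15)),((-100,50,15),(125,50,15)),((35,-50,15),(35,-163,15)),((35,-163,15),(135,-163,15))]
E+=box(-90,45,25.5,35.5,23)[1::1]+box(-90,45,-35.5,-25.5,23)+box(45,105,-32,32,160)
Q=np.array([[np.array(a)+(np.array(b)-a)*t for t in np.linspace(.05,.95,25)] for a,b in E]).reshape(-1,3)
G={}
for n in off:
    im=np.load(f"cal_{n}.npz")["pixels"]; g=cv2.GaussianBlur(cv2.cvtColor(im,cv2.COLOR_RGB2GRAY).astype(np.float32),(0,0),.7)
    G[n]=np.sqrt(np.hypot(cv2.Sobel(g,5,1,0),cv2.Sobel(g,5,0,1)))
def sc(p,ns):
    return -sum(cv2.remap(G[n],*[proj(n,pose(p,Q))[None,:,i].astype(np.float32) for i in(0,1)],cv2.INTER_LINEAR).mean() for n in ns)
p0=np.array([.48383,.0763,.174])
for ns in(["top"],["scene"],["top","scene"]):
    r=minimize(sc,p0,args=(ns,),method="Nelder-Mead",options=dict(initial_simplex=p0+np.array([[0,0,0],[.004,0,0],[0,.004,0],[0,0,.03]]),xatol=1e-5,fatol=1e-4)); print(ns,r.x,sc(p0,ns),r.fun)
p=r.x; ims=[]
for n,(x0,y0,x1,y1) in(("top",(280,178,355,262)),("scene",(255,165,355,249))):
    im=cv2.resize(cv2.cvtColor(np.load(f"cal_{n}.npz")["pixels"],cv2.COLOR_RGB2BGR)[y0:y1,x0:x1],None,fx=4.5,fy=4.5,interpolation=cv2.INTER_CUBIC)
    for a,b in E:
        u=((proj(n,pose(p,[a,b]))-[x0,y0]+.5)*4.5-.5).round().astype(int); cv2.line(im,tuple(map(int,u[0])),tuple(map(int,u[1])),(0,0,255),1)
    ims.append(im)
cv2.imwrite("pics/ov.png",np.hstack(ims))
print(toolrows([[.4735,-.216,.231]]))
E
```

```text
['top'] [0.48486891 0.07789114 0.1713473 ] -8.853874 -9.12325668334961
['scene'] [0.47981053 0.07697958 0.14596775] -10.43413 -11.465910911560059
['top', 'scene'] [0.4833718  0.07744198 0.15225415] -19.288004 -19.72602653503418
[[-5.15696842e+02 -5.94868492e+02  4.42888665e-01]]
```

View pics/ov.png

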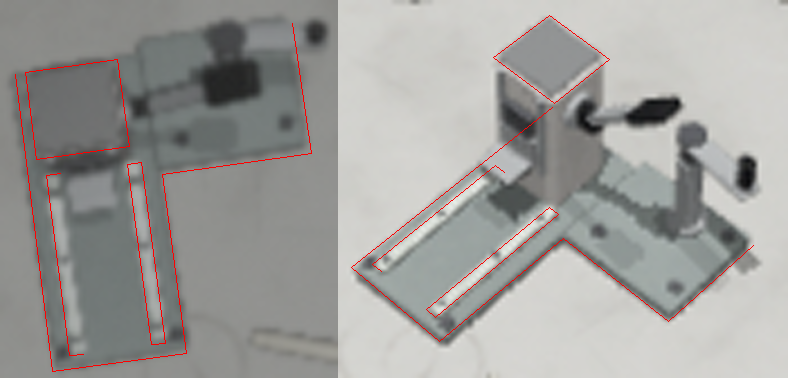

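The overlay matches the column, base and rails in both views to about a pixel. Press is about (0.4835, 0.0773), yaw about 0.155. Moving toward the block now.

>>> servo_tool --commands '[[[-26,-30,0,0,0,0,85],[-52,-60,0,0,0,0,85],[-78,-90,0,0,0,0,85],[-104,-120,0,0,0,0,85],[-129,-149,0,0,0,0,85]]]' --grip_force 40

```text
clock: 0.7
eef_pos: [0.2322, 0.3212, 0.2312]
ee_rot: [0.0, 0.146, 0.989, -0.0]
contact_force: [1.1, -0.6, -0.5]
width: 0.085
grasp_force: 0.0
```

>>> servo_tool --commands '[[[-26,-30,0,0,0,0,85],[-52,-60,0,0,0,0,85],[-78,-90,0,0,0,0,85],[-104,-120,0,0,0,0,85],[-129,-149,0,0,0,0,85]]]'

```text
clock: 1.2
eef_pos: [0.3128, 0.1413, 0.2314]
ee_rot: [0.0, 0.146, 0.989, 0.0]
contact_force: [-0.1, -0.0, 0.1]
width: 0.0852
grasp_force: 0.0
```

>>> servo_tool --commands '[[[-26,-30,0,0,0,0,85],[-52,-60,0,0,0,0,85],[-78,-90,0,0,0,0,85],[-104,-120,0,0,0,0,85],[-129,-149,0,0,0,0,85]]]'

```text
clock: 1.7
eef_pos: [0.3934, -0.0389, 0.2314]
ee_rot: [0.0, 0.146, 0.989, -0.0]
contact_force: [0.8, 0.8, 0.7]
width: 0.0852
grasp_force: 0.0
```

>>> servo_tool --commands '[[[-26,-30,0,0,0,0,85],[-52,-60,0,0,0,0,85],[-78,-90,0,0,0,0,85],[-104,-120,0,0,0,0,85],[-129,-149,0,0,0,0,85]]]'

```text
clock: 2.2
eef_pos: [0.4739, -0.2187, 0.2311]
ee_rot: [-0.0, 0.146, 0.989, 0.0]
contact_force: [0.8, 0.9, 0.1]
width: 0.085
grasp_force: 0.0
```

>>> servo_tool --commands '[[[0,0,20,0,0,0.14,85],[0,0,40,0,0,0.28,85],[0,0,60,0,0,0.42,85],[0,0,80,0,0,0.56,85],[0,0,100,0,0,0.7,85]]]'

```text
clock: 2.7
eef_pos: [0.4734, -0.217, 0.1304]
ee_rot: [-0.0, 0.479, 0.878, -0.0]
contact_force: [0.2, -0.2, -0.1]
width: 0.0851
grasp_force: 0.0
```

```bash
python3 - <<'E'
from fit import *
s=read_state();q=s["ee_rot"];m=R.from_quat([q[1],q[2],q[3],q[0]]).as_matrix();print(s["clock"],s["joint_pos"].round(3),s["eef_pos"],"yaw y",np.arctan2(m[1,1],m[0,1]),m[:,2])
print(toolrows([[.4735,-.216,.0]]))
f=lambda a:(np.array(a)+.5)/4.5-.5+[280,178]
k=back("top",f([(52,180),(77,345),(135,170),(158,340)]),.023); print(k,np.arctan2(*(k[0]-k[1])[[1,0]]),np.arctan2(*(k[2]-k[3])[[1,0]]))
E
```

```text
2.7 [-0.43   0.286 -0.215  1.07  -0.     0.569] [ 0.47335648 -0.21696955  0.13036851] yaw y 0.5720903652713567 [-3.35874893e-04  1.94724767e-05 -9.99999943e-01]
[[  0.71163126   0.68100987 130.36847056]]
[[0.51879613 0.11501581 0.023     ]
 [0.39683125 0.09343254 0.023     ]
 [0.52734027 0.05318542 0.023     ]
 [0.40160909 0.03357933 0.023     ]] 0.17514963790462962 0.1546907972209961
```

>>> servo_tool --commands '[[[1,1,24,0,0,0.07,85],[1,1,48,0,0,0.07,85],[1,1,72,0,0,0.07,85],[1,1,96,0,0,0.07,85],[1,1,112,0,0,0.07,85]]]'

```text
clock: 3.2
eef_pos: [0.473, -0.2152, 0.0177]
ee_rot: [-0.001, 0.507, 0.862, -0.0]
contact_force: [-0.5, -0.0, 0.3]
width: 0.0845
grasp_force: 0.0
```

>>> servo_tool --commands '[[[0,0,6,0,0,0,85],[0,0,7,0,0,0,60],[0,0,7,0,0,0,40],[0,0,7,0,0,0,40],[0,0,7,0,0,0,40]]]'

```text
clock: 3.7
eef_pos: [0.4745, -0.2159, 0.0134]
ee_rot: [0.001, 0.507, 0.862, 0.0]
contact_force: [-0.9, 0.4, 4.5]
width: 0.0438
grasp_force: 41.3
```

>>> servo_tool --commands '[[[0,0,0,0,0,0,35],[0,0,0,0,0,0,35],[0,0,0,0,0,0,35],[0,0,0,0,0,0,35],[0,0,0,0,0,0,35]]]'

```text
clock: 4.2
eef_pos: [0.4745, -0.2159, 0.0134]
ee_rot: [0.001, 0.507, 0.862, 0.0]
contact_force: [-0.6, 0.7, 6.1]
width: 0.0436
grasp_force: 41.5
```

>>> servo_tool --commands '[[[0,0,-10,0,0,0,35],[0,0,-26,0,0,0,35],[0,0,-42,0,0,0,35],[0,0,-58,0,0,0,35],[0,0,-74,0,0,0,35]]]'

```text
clock: 4.7
eef_pos: [0.4738, -0.2156, 0.0878]
ee_rot: [0.0, 0.507, 0.862, -0.0]
contact_force: [-0.3, 0.5, -1.5]
width: 0.0439
grasp_force: 41.0
```

>>> servo_tool --commands '[[[27,9,0,0,0,-0.12,35],[54,18,0,0,0,-0.24,35],[82,27,0,0,0,-0.37,35],[110,36,0,0,0,-0.5,35],[137,45,0,0,0,-0.62,35]]]'

```text
clock: 5.2
eef_pos: [0.4462, -0.0729, 0.0871]
ee_rot: [0.0, 0.217, 0.976, 0.0]
contact_force: [-0.9, -0.2, -0.9]
width: 0.0437
grasp_force: 41.1
```

>>> servo_tool --commands '[[[17,23,0,0,0,-0.12,35],[34,46,0,0,0,-0.24,35],[51,70,0,0,0,-0.37,35],[68,93,0,0,0,-0.49,35],[85,116,0,0,0,-0.61,35]]]'

```text
clock: 5.7
eef_pos: [0.4191, 0.0684, 0.0871]
ee_rot: [0.0, -0.086, 0.996, 0.0]
contact_force: [0.9, -0.1, -1.2]
width: 0.0441
grasp_force: 41.1
```

```bash
cat > st.py <<'E'
from fit import *
PR=[.4835,.0773,.163]
s=read_state();q=s["ee_rot"];m=R.from_quat([q[1],q[2],q[3],q[0]]).as_matrix();y=np.arctan2(m[1,1],m[0,1])
e=s["eef_pos"]; d=e[:2]-PR[:2]; c,sn=np.cos(PR[2]),np.sin(PR[2])
print("t",s["clock"],"q",s["joint_pos"].round(2),"press xyz mm",np.round([1e3*(c*d[0]+sn*d[1]),1e3*(-sn*d[0]+c*d[1]),1e3*e[2]],1),"yaw err",y-PR[2]-np.pi/2,"F",s["contact_force"].round(1),"w",s["width"],s["grasp_force"])
E
python3 - <<'E'
import st
from h import *
shot("top","a1.png"); shot("scene","b1.png")
a=cv2.imread("pics/a1.png")[178:272,275:355]; b=cv2.imread("pics/b1.png")[160:254,255:355]
cv2.imwrite("pics/c1.png",cv2.resize(np.hstack([a,b]),None,fx=4.4,fy=4.4,interpolation=cv2.INTER_CUBIC))
E
```

```text
t 5.7 q [ 0.16  0.17 -0.5   0.9  -0.   -0.01] press xyz mm [-65.    1.6  87.1] yaw err 0.009125810038671522 F [ 0.9 -0.1 -1.2] w 0.044088459956825095 41.06740593910217
```

View pics/c1.png

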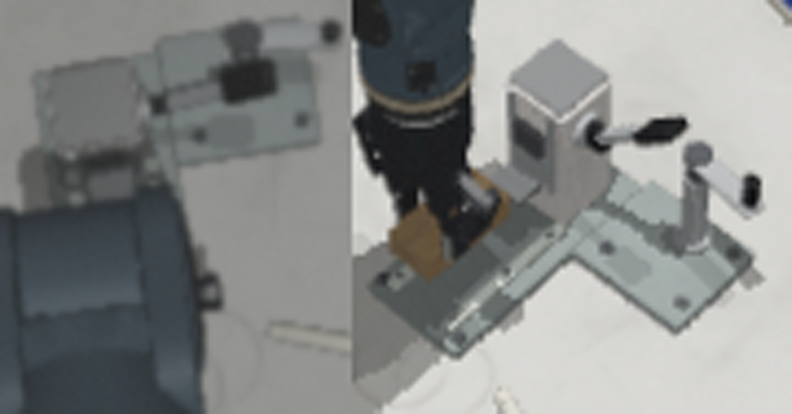

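The top view is hidden by the arm. The scene crop shows the block held level above the channel, its near end at crop (420,240). Lowering with a force check.

>>> servo_tool --commands '[[[-1.4,-1.6,12,0,0,0.009,35],[-1.4,-1.6,24,0,0,0.009,35],[-1.4,-1.6,36,0,0,0.009,35],[-1.4,-1.6,45,0,0,0.009,35],[-1.4,-1.6,47,0,0,0.009,35]]]'

```text
clock: 6.3
eef_pos: [0.4206, 0.0655, 0.0388]
ee_rot: [-0.001, -0.078, 0.997, -0.0]
contact_force: [-0.2, 0.5, -0.8]
width: 0.0438
grasp_force: 41.1
```

>>> servo_tool --commands '[[[0,0,2,0,0,0,35],[0,0,4,0,0,0,35],[0,0,6,0,0,0,35],[0,0,7,0,0,0,35],[0,0,7,0,0,0,35]]]'

```text
clock: 6.8
eef_pos: [0.4213, 0.0663, 0.0346]
ee_rot: [0.001, -0.079, 0.997, 0.0]
contact_force: [-11.9, 2.1, 33.4]
width: 0.0442
grasp_force: 46.5
```

```bash
python3 - <<'E'
import st
from h import *
shot("scene","b2.png",(310,170,390,240),8)
E
```

```text
t 6.8 q [ 0.16  0.24 -0.58  0.75  0.   -0.  ] press xyz mm [-63.2  -0.8  34.6] yaw err -0.004728895974177583 F [-11.9   2.1  33.4] w 0.044189210112945236 46.54833912849426
```

>>> servo_tool --commands '[[[0,0,-1,0,0,0,35],[0,0,-2,0,0,0,35],[0,0,-3,0,0,0,35],[0,0,-5,0,0,0,35],[0,0,-5,0,0,0,35]]]'

```text
clock: 7.35
eef_pos: [0.4213, 0.0658, 0.0375]
ee_rot: [0.0, -0.079, 0.997, -0.0]
contact_force: [-0.8, -0.3, -0.6]
width: 0.0443
grasp_force: 42.3
```

```bash
python3 - <<'E'
import st
from h import *
shot("scene","b3.png",(255,190,325,245),11)
E
```

```text
t 7.35 q [ 0.16  0.24 -0.57  0.76 -0.   -0.  ] press xyz mm [-63.3  -1.2  37.5] yaw err -0.004959496829803234 F [-0.8 -0.3 -0.6] w 0.04432760016807757 42.307623624801636
```

View pics/b3.png

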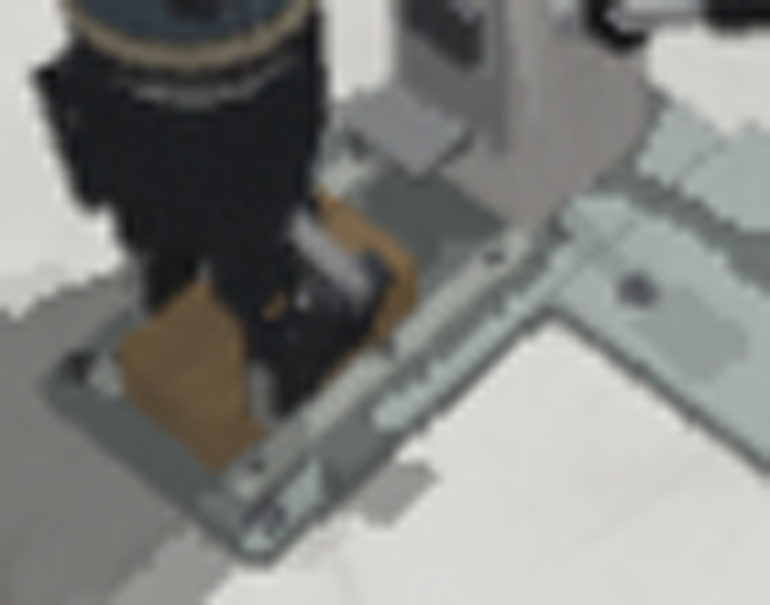

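The block's rear face runs from crop (125,345-380) to about (215..255,440-470), close between both rails. I'll compare this with projections.

```bash
python3 - <<'E'
from fit import *
PR=[.4835,.0773,.163]
f=lambda L:np.round((proj("scene",pose(PR,L))-[255,190]+.5)*11-.5).astype(int).tolist()
xr=-63.3+21.6-45
for y in(-1.2,):
  for z in(20,24):
    print(y,z,"rear L bot/top",f([(xr,y+22.5,z),(xr,y+22.5,z+28)]),"rear R bot/top",f([(xr,y-22.5,z),(xr,y-22.5,z+28)]),"front R top",f([(xr+90,y-22.5,z+28),(xr+90,y-22.5,z)]))
print("rails near end inner top L,R",f([(-90,25.5,23),(-90,-25.5,23)]),"outer",f([(-90,35.5,23),(-90,-35.5,23)]),"corners",f([(-100,50,15),(-100,-50,15)]),"lug inner",f([(35,-48,15)]),"rail far",f([(45,-25.5,23)]))
print("y+1mm =",np.array(f([(xr,10,24)]))-f([(xr,0,24)]),"/10; x10",np.array(f([(xr+10,0,24)]))-f([(xr,0,24)]))
E
```

```text
-1.2 20 rear L bot/top [[125, 398], [119, 347]] rear R bot/top [[224, 478], [219, 428]] front R top [[422, 258], [424, 309]]
-1.2 24 rear L bot/top [[124, 391], [118, 339]] rear R bot/top [[223, 471], [218, 420]] front R top [[422, 250], [424, 302]]
rails near end inner top L,R [[107, 391], [220, 483]] outer [[86, 373], [242, 501]] corners [[33, 381], [253, 561]] lug inner [[546, 302]] rail far [[517, 231]]
y+1mm = [[-21 -18]] /10; x10 [[ 23 -19]]
```

>>> servo_tool --commands '[[[0,-1.3,0,0,0,0.005,35],[0,-1.3,0,0,0,0.005,35],[0,-1.3,1,0,0,0.005,35],[0,-1.3,2,0,0,0.005,35],[0,-1.3,3,0,0,0.005,35]]]'

```text
clock: 7.9
eef_pos: [0.4213, 0.0646, 0.035]
ee_rot: [0.0, -0.077, 0.997, -0.0]
contact_force: [-8.0, 0.4, 31.8]
width: 0.0441
grasp_force: 46.2
```

```bash
cat >> st.py <<'E'
M=s["moment"];F=s["contact_force"]
print("press F",np.round([c*F[0]+sn*F[1],-sn*F[0]+c*F[1],F[2]],1),"M",np.round([c*M[0]+sn*M[1],-sn*M[0]+c*M[1],M[2]],2))
E
python3 st.py
```

```text
t 7.9 q [ 0.15  0.24 -0.57  0.76 -0.   -0.  ] press xyz mm [-63.5  -2.4  35. ] yaw err -0.009801356219293123 F [-8.   0.4 31.8] w 0.04408521993020897 46.16254448890686
press F [-7.8  1.7 31.8] M [-0.24  1.67 -0.08]
```

>>> servo_tool --commands '[[[0,0,-3,0,0,0,35],[0,3,-3,0,0,0,35],[0,3.4,-3,0,0,0,35],[0,3.4,-1.5,0,0,0,35],[0,3.4,0,0,0,0,35]]]'

```text
clock: 8.4
eef_pos: [0.4205, 0.068, 0.0341]
ee_rot: [-0.0, -0.077, 0.997, -0.0]
contact_force: [-3.9, 1.1, 8.5]
width: 0.0441
grasp_force: 43.4
```

```bash
python3 st.py
```

```text
t 8.4 q [ 0.16  0.24 -0.57  0.76 -0.    0.01] press xyz mm [-63.7   1.1  34.1] yaw err -0.009657200276926181 F [-3.9  1.1  8.5] w 0.04406316508696756 43.4413880109787
press F [-3.6  1.7  8.5] M [ 0.04  0.41 -0.05]
```

>>> servo_tool --commands '[[[0,0,-1,0,0,0,35],[0,1.2,-1,0,0,0,35],[0,1.2,0,0,0,0,35],[0,1.2,1,0,0,0,35],[0,1.2,2,0,0,0,35]]]'

```text
clock: 8.9
eef_pos: [0.4205, 0.0693, 0.0321]
ee_rot: [-0.0, -0.077, 0.997, 0.0]
contact_force: [-0.2, 1.8, 0.6]
width: 0.0438
grasp_force: 42.3
```

```bash
python3 st.py
```

```text
t 8.9 q [ 0.16  0.24 -0.58  0.75  0.    0.01] press xyz mm [-63.5   2.3  32.1] yaw err -0.009686524254968631 F [-0.2  1.8  0.6] w 0.043830008961518396 42.29707181453705
press F [0.1 1.8 0.6] M [ 0.24 -0.02  0.09]
```

>>> servo_tool --commands '[[[0,0.8,0,0,0,0,35],[0,0.8,1,0,0,0,35],[0,0.8,2,0,0,0,35],[0,0.8,3,0,0,0,35],[0,0.8,3,0,0,0,35]]]'

```text
clock: 9.4
eef_pos: [0.4203, 0.0699, 0.0292]
ee_rot: [-0.0, -0.077, 0.997, -0.0]
contact_force: [-0.1, 0.9, -0.1]
width: 0.0437
grasp_force: 42.3
```

```bash
python3 st.py
```

```text
t 9.4 q [ 0.16  0.25 -0.58  0.74 -0.    0.01] press xyz mm [-63.5   3.   29.2] yaw err -0.009783663308920998 F [-0.1  0.9 -0.1] w 0.0436990627132554 42.3104453086853
press F [ 0.   0.9 -0.1] M [ 0.02 -0.01  0.06]
```

>>> servo_tool --commands '[[[0,0.3,1,0,0,0,35],[0,0.3,1.5,0,0,0,35],[0,0.3,2,0,0,0,35],[0,0.3,2,0,0,0,35],[-4,0.3,2,0,0,0,35]]]'

```text
clock: 9.9
eef_pos: [0.4224, 0.0705, 0.0279]
ee_rot: [-0.001, -0.077, 0.997, -0.0]
contact_force: [-13.1, -3.2, 24.6]
width: 0.0438
grasp_force: 45.0
```

```bash
python3 st.py
```

```text
t 9.9 q [ 0.17  0.25 -0.58  0.74  0.    0.01] press xyz mm [-61.4   3.2  27.9] yaw err -0.009831921998861626 F [-13.1  -3.2  24.6] w 0.043793592324735446 44.95215833187103
press F [-13.5  -1.   24.6] M [0.4  2.78 0.1 ]
```

>>> servo_tool --commands '[[[0,0,-1.2,0,0,0,35],[-6,0,-1.2,0,0,0,35],[-13,0,-1.2,0,0,0,35],[-20,0,-1.2,0,0,0,35],[-25,0,-1.2,0,0,0,35]]]'

```text
clock: 10.4
eef_pos: [0.4501, 0.0748, 0.0284]
ee_rot: [0.0, -0.077, 0.997, -0.0]
contact_force: [0.2, 0.1, -1.5]
width: 0.0441
grasp_force: 42.1
```

```bash
python3 st.py
```

```text
t 10.4 q [ 0.16  0.29 -0.52  0.76 -0.    0.01] press xyz mm [-33.4   3.   28.4] yaw err -0.009745506391627634 F [ 0.2  0.1 -1.5] w 0.04411560734098455 42.10093975067139
press F [ 0.2  0.  -1.5] M [-0.01 -0.07  0.  ]
```

>>> servo_tool --commands '[[[-3,0,0,0,0,0,35],[-6,0,0,0,0,0,35],[-8,0,0,0,0,0,35],[-9.5,0,0,0,0,0,35],[-11,0,0,0,0,0,35]]]'

```text
clock: 10.9
eef_pos: [0.4599, 0.0763, 0.0285]
ee_rot: [-0.0, -0.077, 0.997, -0.0]
contact_force: [0.5, 0.5, -1.1]
width: 0.044
grasp_force: 42.1
```

```bash
python3 st.py
```

```text
t 10.9 q [ 0.16  0.31 -0.49  0.77 -0.    0.01] press xyz mm [-23.5   2.9  28.5] yaw err -0.009788830778489688 F [ 0.5  0.5 -1.1] w 0.044015798082440404 42.10107386112213
press F [ 0.6  0.4 -1.1] M [ 0.02 -0.01  0.01]
```

>>> servo_tool --commands '[[[-1,0,0,0,0,0,35],[-2,0,0,0,0,0,35],[-3,0,0,0,0,0,35],[-4,0,0,0,0,0,35],[-4,0,0,0,0,0,35]]]'

```text
clock: 11.4
eef_pos: [0.464, 0.077, 0.0285]
ee_rot: [0.0, -0.077, 0.997, -0.0]
contact_force: [0.2, -0.1, -1.1]
width: 0.0438
grasp_force: 42.1
```

```bash
python3 st.py
```

```text
t 11.4 q [ 0.16  0.31 -0.49  0.77 -0.    0.01] press xyz mm [-19.3   2.9  28.5] yaw err -0.00979120919001053 F [ 0.2 -0.1 -1.1] w 0.043801661497942214 42.09996521472931
press F [ 0.2 -0.1 -1.1] M [-0.01  0.04 -0.02]
```

>>> servo_tool --commands '[[[-1,0,0,0,0,0,35],[-2,0,0,0,0,0,35],[-3,0,0,0,0,0,35],[-3.5,0,0,0,0,0,35],[-3.5,0,0,0,0,0,35]]]'

```text
clock: 11.9
eef_pos: [0.4661, 0.0773, 0.0282]
ee_rot: [-0.001, -0.077, 0.997, -0.0]
contact_force: [-5.3, -0.8, 1.4]
width: 0.0438
grasp_force: 42.5
```

```bash
python3 st.py
```

```text
t 11.9 q [ 0.16  0.32 -0.48  0.78 -0.    0.01] press xyz mm [-17.2   2.8  28.2] yaw err -0.00968134810707455 F [-5.3 -0.8  1.4] w 0.04384581529919026 42.460938692092896
press F [-5.3  0.   1.4] M [-0.    0.94  0.07]
```

>>> servo_tool --commands '[[[-0.7,0,0,0,0,0,35],[-1.4,0,0,0,0,0,35],[-2,0,0,0,0,0,35],[-2,0,0,0,0,0,35],[-2,0,0,0,0,0,35]]]'

```text
clock: 12.4
eef_pos: [0.4662, 0.0773, 0.0281]
ee_rot: [-0.003, -0.077, 0.997, -0.0]
contact_force: [-10.8, -1.9, 7.8]
width: 0.044
grasp_force: 43.1
```

```bash
python3 - <<'E'
import st
from h import *
shot("scene","b4.png",(255,165,355,245),8)
E
```

```text
t 12.4 q [ 0.16  0.32 -0.48  0.78 -0.    0.01] press xyz mm [-17.1   2.8  28.1] yaw err -0.0096231264384119 F [-10.8  -1.9   7.8] w 0.04403618486003417 43.05992603302002
press F [-11.   -0.1   7.8] M [0.07 2.23 0.21]
```

View pics/b4.png

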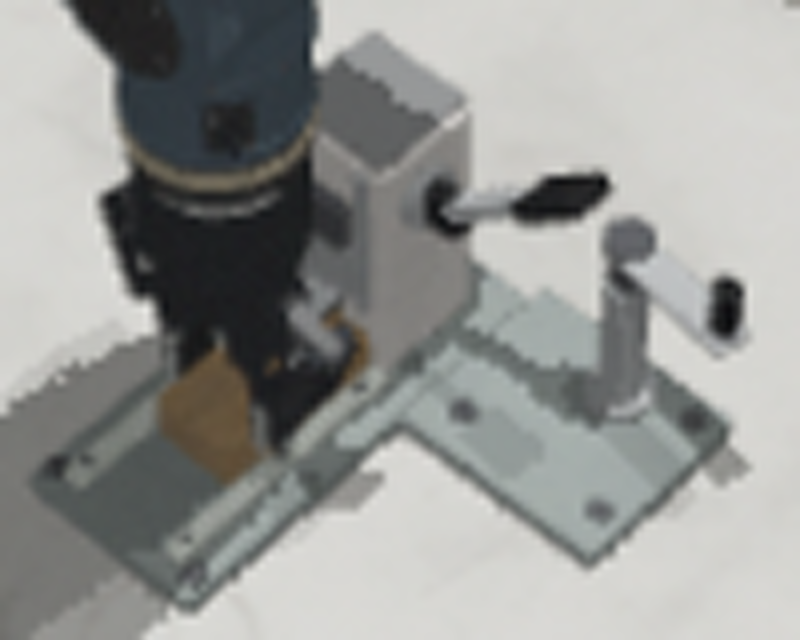

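The block's rear end is about mid-channel and its front is at the column base (crop (365,350)). The −11 N axial force with a low moment arm agrees with the stop. Releasing and lifting.

>>> servo_tool --commands '[[[0,0,0,0,0,0,72],[0,0,0,0,0,0,72],[0,0,0,0,0,0,72],[0,0,-1,0,0,0,72],[0,0,-4,0,0,0,72]]]'

```text
clock: 12.95
eef_pos: [0.4693, 0.0778, 0.0325]
ee_rot: [-0.0, -0.077, 0.997, -0.0]
contact_force: [-0.6, -0.3, 0.2]
width: 0.072
grasp_force: 0.0
```

>>> servo_tool --commands '[[[2,0,-30,0,0,0,72],[10,0,-70,0,0,0,72],[20,0,-110,0,0,0,72],[30,0,-155,0,0,0,72],[30,0,-200,0,0,0,30]]]'

```text
clock: 13.45
eef_pos: [0.4381, 0.073, 0.2346]
ee_rot: [-0.0, -0.077, 0.997, -0.0]
contact_force: [1.2, -0.1, -0.9]
width: 0.0592
grasp_force: 0.0
```

```bash
python3 - <<'E'
import st
from fit import *
shot("scene","b5.png",(255,165,355,245),8)
PR=[.4835,.0773,.163]
f=lambda L:np.round((proj("scene",pose(PR,L))-[255,165]+.5)*8-.5).astype(int).tolist()
for dx,dy in((0,0),(4,3)): print(dx,dy,"rear L top",f([(-45+dx,22.5+dy,43)]),"R top/bot",f([(-45+dx,-22.5+dy,43),(-45+dx,-22.5+dy,15)]),"plate corners",f([(-100+dx,50+dy,15),(-100+dx,-50+dy,15),(35+dx,-163+dy,15)]))
E
```

```text
t 13.45 q [ 0.17  0.1  -0.18  1.29 -0.    0.01] press xyz mm [-45.5   3.1 234.6] yaw err -0.009776097459356592 F [ 1.2 -0.1 -0.9] w 0.05915215794251713 0.0
press F [ 1.2 -0.3 -0.9] M [ 0.   -0.07  0.03]
0 0 rear L top [[154, 401]] R top/bot [[227, 458], [229, 495]] plate corners [[24, 477], [184, 608], [589, 567]]
4 3 rear L top [[156, 391]] R top/bot [[229, 449], [231, 486]] plate corners [[26, 468], [185, 598], [590, 558]]
```

View pics/b5.png

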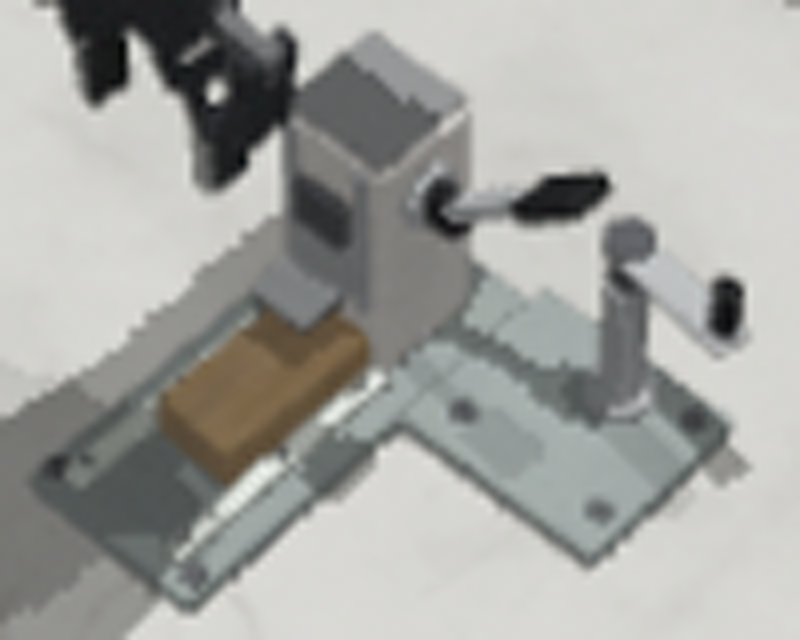

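The block sits flat between the rails against the column, with rear top corners at (163,400) and (229,455) and the front at (370,350). Now the lever.

>>> servo_tool --commands '[[[-24,-20,-4,0,0,-0.01,0],[-48,-41,-4,0,0,-0.01,0],[-72,-62,-4,0,0,-0.01,0],[-96,-83,-4,0,0,-0.01,0],[-118,-103,-4,0,0,-0.01,0]]]'

```text
clock: 14.0
eef_pos: [0.5732, -0.0114, 0.2366]
ee_rot: [0.0, -0.081, 0.997, -0.0]
contact_force: [0.1, 0.7, -0.5]
width: -0.0
grasp_force: 0.0
```

>>> servo_tool --commands '[[[0,0,6,0,0,0,0],[0,0,14,0,0,0,0],[0,0,22,0,0,0,0],[0,0,28,0,0,0,0],[0,0,34,0,0,0,0]]]'

```text
clock: 14.5
eef_pos: [0.5713, -0.01, 0.2022]
ee_rot: [-0.0, -0.082, 0.997, -0.0]
contact_force: [-0.0, 0.6, 1.0]
width: -0.0001
grasp_force: 0.0
```

```bash
python3 st.py
```

```text
t 14.5 q [-0.02  0.33  0.04  1.28 -0.   -0.18] press xyz mm [  72.5 -100.4  202.2] yaw err 0.0009495066177900302 F [-0.   0.6  1. ] w -8.167412076632311e-05 0.0
press F [0.  0.6 1. ] M [ 0.   -0.02 -0.03]
```

>>> servo_tool --commands '[[[0,-2,9,0,0,0,0],[0,-6,18,0,0,0,0],[0,-10,27,0,0,0,0],[0,-14,38,0,0,0,0],[0,-18,48,0,0,0,0]]]'

```text
clock: 15.0
eef_pos: [0.5752, -0.0289, 0.1537]
ee_rot: [0.0, -0.081, 0.997, -0.0]
contact_force: [1.3, -0.5, 3.3]
width: -0.0002
grasp_force: 1.4
```

```bash
python3 st.py
```

```text
t 15.0 q [-0.05  0.36 -0.04  1.17 -0.   -0.21] press xyz mm [  73.3 -119.7  153.7] yaw err -8.289892570156887e-05 F [ 1.3 -0.5  3.3] w -0.0002438231013466714 1.4390647230902687
press F [ 1.2 -0.7  3.3] M [-0.01 -0.31 -0.05]
```

>>> servo_tool --commands '[[[0,-3,8,0,0,0,0],[0,-6,16,0,0,0,0],[0,-10,25,0,0,0,0],[0,-14,34,0,0,0,0],[0,-18,43,0,0,0,0]]]'

```text
clock: 15.5
eef_pos: [0.5778, -0.0463, 0.1108]
ee_rot: [-0.0, -0.082, 0.997, 0.0]
contact_force: [-0.7, 1.7, 4.6]
width: 0.0001
grasp_force: 2.0
```

```bash
python3 st.py
```

```text
t 15.5 q [-0.08  0.39 -0.1   1.07  0.   -0.24] press xyz mm [  73.  -137.3  110.8] yaw err 0.0002882869823630507 F [-0.7  1.7  4.6] w 0.00011718780042437111 1.9660288104205392
press F [-0.4  1.8  4.6] M [ 0.46 -0.01  0.  ]
```

>>> servo_tool --commands '[[[0,0,3,0,0,0,0],[0,0,6,0,0,0,0],[0,0,9,0,0,0,0],[0,0,11,0,0,0,0],[0,0,12,0,0,0,0]]]'

```text
clock: 16.0
eef_pos: [0.5781, -0.0459, 0.1019]
ee_rot: [0.001, -0.082, 0.997, -0.0]
contact_force: [-9.9, 2.5, 31.1]
width: -0.0
grasp_force: 14.4
```

```bash
python3 st.py
```

```text
t 16.0 q [-0.08  0.4  -0.12  1.05  0.   -0.24] press xyz mm [  73.4 -136.9  101.9] yaw err 0.0004825962825354413 F [-9.9  2.5 31.1] w -1.2308118268309112e-05 14.442022042348981
press F [-9.4  4.1 31.1] M [0.91 1.85 0.01]
```

>>> servo_tool --commands '[[[0,0,-15,0,0,0,0],[0,0,-35,0,0,0,0],[0,0,-55,0,0,0,0],[0,0,-75,0,0,0,20],[0,0,-85,0,0,0,45]]]'

```text
clock: 16.5
eef_pos: [0.5784, -0.0462, 0.186]
ee_rot: [0.001, -0.082, 0.997, -0.0]
contact_force: [-0.2, -0.2, -0.6]
width: 0.0281
grasp_force: 0.0
```

>>> servo_tool --commands '[[[-11,-11,0,0,0,0,45],[-22,-22,0,0,0,0,45],[-33,-34,0,0,0,0,45],[-33,-34,8,0,0,0,45],[-33,-34,15,0,0,0,45]]]'

```text
clock: 17.0
eef_pos: [0.6153, -0.0742, 0.1681]
ee_rot: [-0.001, -0.081, 0.997, 0.0]
contact_force: [-1.1, -0.3, -0.0]
width: 0.0449
grasp_force: 0.0
```

```bash
python3 - <<'E'
import st
from h import *
shot("scene","b6.png",(280,150,370,235),7)
E
```

```text
t 17.0 q [-0.12  0.43  0.1   1.25 -0.   -0.28] press xyz mm [ 105.5 -170.9  168.1] yaw err -0.00022475279429645667 F [-1.1 -0.3 -0. ] w 0.044880576013033184 0.0
press F [-1.1 -0.1 -0. ] M [ 0.08  0.01 -0.03]
```

View pics/b6.png

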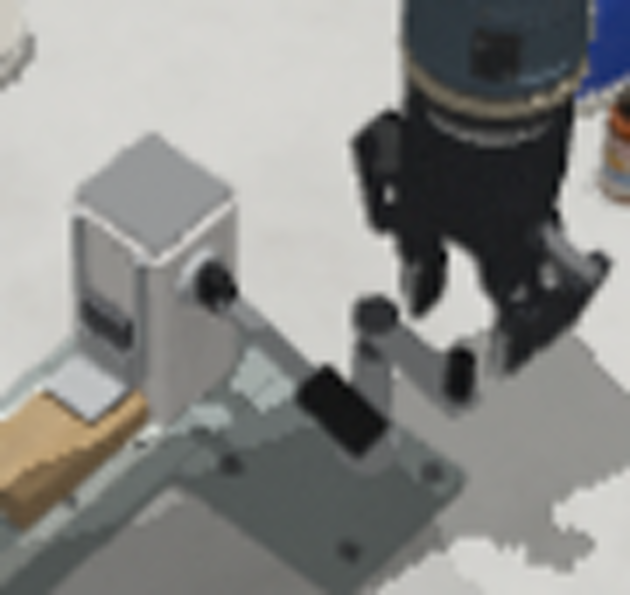

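The lever is fully down with the foot resting on the block. The fingertips (420,310) and (510,370) straddle the pin top (460,352). Descending and pinching.

>>> servo_tool --commands '[[[0,0,10,0,0,0,45],[0,0,20,0,0,0,45],[0,0,30,0,0,0,45],[0,0,35,0,0,0,45],[0,0,35,0,0,0,30]]]' --grip_force 20

```text
clock: 17.55
eef_pos: [0.6153, -0.0741, 0.1335]
ee_rot: [-0.001, -0.082, 0.997, 0.0]
contact_force: [0.5, -0.2, -0.3]
width: 0.0317
grasp_force: 0.0
```

>>> servo_tool --commands '[[[0,0,0,0,0,0,8],[0,0,0,0,0,0,8],[0,0,0,0,0,0,8],[0,0,0,0,0,0,8],[0,0,0,0,0,0,8]]]'

```text
clock: 18.05
eef_pos: [0.6159, -0.0724, 0.1347]
ee_rot: [0.0, -0.082, 0.997, 0.002]
contact_force: [-0.7, 8.7, -1.3]
width: 0.0127
grasp_force: 22.1
```

```bash
python3 st.py
```

```text
t 18.05 q [-0.12  0.44  0.04  1.17  0.   -0.28] press xyz mm [ 106.3 -169.2  134.7] yaw err 0.0015004566711103173 F [-0.7  8.7 -1.3] w 0.012709950272017994 22.11422324180603
press F [ 0.7  8.7 -1.3] M [ 1.75 -0.18 -0.05]
```

>>> servo_tool --commands '[[[0,2,0,0,0,0,8],[7,3.3,0,0,0,0,8],[15,6,0,0,0,0,8],[23,10,0,0,0,0,8],[31,15.5,0,0,0,0,8]]]'

```text
clock: 18.55
eef_pos: [0.5817, -0.0655, 0.1349]
ee_rot: [-0.0, -0.081, 0.997, -0.001]
contact_force: [-0.1, -7.6, 0.7]
width: 0.0131
grasp_force: 22.3
```

```bash
python3 st.py
```

```text
t 18.55 q [-0.11  0.39 -0.05  1.13 -0.   -0.27] press xyz mm [  73.7 -156.8  134.9] yaw err -0.0013028776254404573 F [-0.1 -7.6  0.7] w 0.013126531820486741 22.319506108760834
press F [-1.4 -7.5  0.7] M [-1.56  0.09 -0.18]
```

>>> servo_tool --commands '[[[4,1,0,0,0,0,8],[8,5,0,0,0,0,8],[13,11,0,0,0,0,8],[16.5,17,0,0,0,0,8],[19,23,0,0,0,0,8]]]'

```text
clock: 19.05
eef_pos: [0.5578, -0.0458, 0.1347]
ee_rot: [-0.002, -0.081, 0.997, -0.001]
contact_force: [-6.6, -6.8, 5.3]
width: 0.013
grasp_force: 22.9
```

```bash
python3 st.py
```

```text
t 19.05 q [-0.08  0.35 -0.11  1.11 -0.   -0.24] press xyz mm [  53.4 -133.5  134.7] yaw err -0.0013415966146181901 F [-6.6 -6.8  5.3] w 0.012985528015027092 22.869673669338226
press F [-7.6 -5.7  5.3] M [-1.41  1.56 -0.19]
```

>>> servo_tool --commands '[[[4,1,0,0,0,0,8],[6,6,0,0,0,0,8],[7.5,12,0,0,0,0,8],[8.5,18,0,0,0,0,8],[8.5,23,0,0,0,0,8]]]'

```text
clock: 19.55
eef_pos: [0.5468, -0.0234, 0.1346]
ee_rot: [-0.001, -0.081, 0.997, -0.001]
contact_force: [-4.8, -22.6, 5.7]
width: 0.0129
grasp_force: 23.4
```

```bash
python3 st.py
```

```text
t 19.55 q [-0.04  0.33 -0.14  1.1  -0.   -0.2 ] press xyz mm [  46.1 -109.6  134.6] yaw err -0.0002917998974902858 F [ -4.8 -22.6   5.7] w 0.012902590922684668 23.36996242403984
press F [ -8.4 -21.5   5.7] M [-4.47  1.72 -0.27]
```

>>> servo_tool --commands '[[[0,0,0,0,0,0,8],[0,0,0,0,0,0,8],[0,0,0,0,0,0,8],[0,0.5,0,0,0,0,8],[0,0.5,0,0,0,0,8]]]'

```text
clock: 20.05
eef_pos: [0.5468, -0.0238, 0.1346]
ee_rot: [-0.001, -0.081, 0.997, -0.002]
contact_force: [-4.0, -10.4, 4.6]
width: 0.0127
grasp_force: 22.8
```

```bash
python3 st.py
```

```text
t 20.05 q [-0.04  0.33 -0.14  1.1  -0.   -0.2 ] press xyz mm [  46.1 -110.1  134.6] yaw err -0.000730710716615901 F [ -4.  -10.4   4.6] w 0.01270484724266571 22.799258530139923
press F [-5.7 -9.6  4.6] M [-2.01  1.17 -0.16]
```

>>> servo_tool --commands '[[[0,-1,0,0,0,0,40],[0,-1,0,0,0,0,40],[0,-1,0,0,0,0,40],[0,-1,-4,0,0,0,40],[0,-1,-20,0,0,0,40]]]'

```text
clock: 20.55
eef_pos: [0.5473, -0.0232, 0.1536]
ee_rot: [-0.001, -0.082, 0.997, 0.0]
contact_force: [-0.2, 0.0, -0.0]
width: 0.0402
grasp_force: 0.0
```

>>> servo_tool --commands '[[[0,0,-30,0,0,0,40],[10,0,-60,0,0,0,40],[30,0,-90,0,0,0,40],[60,0,-110,0,0,0,40],[100,0,-120,0,0,0,40]]]'

```text
clock: 21.05
eef_pos: [0.4501, -0.0397, 0.2763]
ee_rot: [0.001, -0.082, 0.997, -0.0]
contact_force: [0.1, -1.2, 1.0]
width: 0.0399
grasp_force: 0.0
```

>>> servo_tool --commands '[[[30,0,0,0,0,0,40],[60,0,0,0,0,0,40],[90,0,0,0,0,0,40],[110,0,0,0,0,0,40],[110,0,0,0,0,0,40]]]'

```text
clock: 21.55
eef_pos: [0.339, -0.0576, 0.2752]
ee_rot: [0.0, -0.081, 0.997, -0.0]
contact_force: [-0.3, 0.5, 0.1]
width: 0.0401
grasp_force: 0.0
```

```bash
python3 - <<'E'
import st
from fit import *
shot("scene","fin.png")
im=np.load("cal_scene.npz")["pixels"].astype(int)
f=lambda L,dx,dy:proj("scene",pose([.4835,.0773,.163],[(L[0]+dx,L[1]+dy,L[2])]))[0].round(1)
for ph in(0,.1,1.0,1.3,1.45,1.571): print(ph,f((110-60*np.sin(ph),-115-60*np.cos(ph),139),2,3))
m=((im.max(2)<45)*255).astype(np.uint8); m[:160]=0; m[225:]=0; m[:,:285]=0; m[:,360:]=0
n,_,stt,c=cv2.connectedComponentsWithStats(m)
for i in range(1,n): print(stt[i],c[i].round(1))
print("grip pred",f((70,-45-88*np.cos(-.3),125+88*np.sin(-.3)),2,3))
E
```

```text
t 21.55 q [-0.17 -0.09 -0.26  1.39  0.   -0.33] press xyz mm [-164.5 -109.7  275.2] yaw err -0.0003392915254512019 F [-0.3  0.5  0.1] w 0.04012489701512035 0.0
press F [-0.2  0.6  0.1] M [-0.   -0.    0.05]
0 [346.8 202.3]
0.1 [345.6 203.3]
1.0 [330.6 206.5]
1.3 [325.5 205.1]
1.45 [323.1 204. ]
1.571 [321.4 202.9]
[309 188   5   5  15] [310.5 190.3]
[321 199   3   7  16] [321.9 202.4]
[325 205   6   9  12] [327.7 208.8]
[285 211   3   4   8] [285.8 212.2]
grip pred [328.2 208.9]
```

The pin was found at (321.9,202.4), against (321.4,202.9) predicted for locked. The paddle is at its lowered position, and the arm is clear.

```bash
python3 -c "
from rig import sign_off; print(sign_off())"
```

```text
the job is handed in; nothing more can be done
None
```

The block is home against the column, the lever is down with the foot clamping the block, and the turnbutton is across the lever to its stop. I handed the job in at about 21.6 s, with the arm clear of the stand.

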